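# Hold a slide paddle in the reader's hatch

## Robot

A 7-joint arm with a two-finger parallel gripper is mounted at the origin on a cart in front of the work surface, level with it; the furniture and walls round the work are solid. World frame = base frame: x ahead of the robot, y to its left, z up, the work surface at z = 0. Lengths are in m, angles in rad, forces in N, time in s.
With the tool pointing down it reaches from about 0.425 to 0.975 m from the base axis. Payload 16.7 kg.
Tool frame: the origin (TCP) lies at the very end of the fingers, on their centre line; the grasp point (between the pads) lies env.tcp_to_grasp behind it (env.tcp_to_grasp is the distance from the TCP to the grasp point, in m); z points along the fingers, y is the line along which they close (so a half turn about z gives the same grasp; the last joint's range is limited). The gripper opens to 85 mm and grips with 20 to 120 N. Pads are 22 mm wide; open, the fingers measure 114 mm over their backs; the gripper's body (76 mm by 85 mm) begins 54 mm behind the grasp point. The pads swing forward as they close: fully open they stand 13 mm farther back than shut.
Start: joints at [1.069, 0.426, 0.074, 1.606, -0.034, 1.111, -0.067], TCP at [0.233, -0.634, 0.231] pointing down, gripper open.
Joint ranges: [-2.85, 2.85], [-0.5, 2.14], [-1.23, 1.37], [0.21, 2.46], [-1.02, 4.16], [0.16, 2.05], [-2.73, 2.73]. Speed limits (rad/s): [1.89, 1.89, 2.39, 2.39, 3.01, 3.01, 3.01].

## Interface

Orientations are given as [roll, pitch, yaw] about the fixed x, y, z axes, in that order (R = Rz(yaw) Ry(pitch) Rx(roll)).
In Python, from station import env, imaging gives the robot as it stands.
- The arm moves only by the tool arm_command, never from a script. Its argument "increments" is a list of rows, each an object with "delta_rot": the turn, a rotation vector about the tool's x, y, z in rad, a list of three; "translation": the shift along the tool's x, y, z in m, a list of three; "fingers": the opening, from -1 (shut) to 1 (fully open). A call has exactly 8 rows; each row is the pose to reach, as a shift and turn from the pose commanded when the call began, along the tool's axes at that moment; what a row does not reach only later rows make up. A row lasts 1/12 s, in which the tool goes at most 41.7 mm and 7.16 degrees, less where a joint would pass 70% of its speed; a pose out of reach is approached as far as the arm can. A call with a gripper value outside its range is refused whole. The fingers move at their own pace and stop on an object; the grip force is fixed at half the most. Time passes only in rows, so rows that repeat a pose let the fingers close, or fill a call up. It gives the time, the measured TCP pose, the force, the opening and the grip force at its end, in the units of the state.
- env.get_obs(): the state, without advancing time (a new reading comes with each control period).
- imaging.grab_frame(name): name is "side" or "top"; returns a dict with "color" (480x640x3 uint8, red, green, blue), "intrinsics" (3x3 intrinsics, pixels), "dist" ([k1, k2, p1, p2, k3] as OpenCV has them; the pictures are not rectified), "R" (3x3) and "t" (3): a world point X has camera coordinates R X + t. Camera axes: x right, y down, z forward; pixel columns grow to the right and rows downward; lengths in m; the calibration is good to about 2 mm. A picture is of the moment at which its call begins. There is no depth.
- env.close_job(): hands the job in; it is judged then, once.
The state is a dict: "t": time; "joints": joint angles; "qvel": joint speeds; "joint_efforts": joint torques, N m; "position": TCP position; "eef_rot": TCP orientation; "contact_force": force on the tool from outside, world axes, zero at the start; "torque": the same for the moment, N m; "grip_width": opening from 0.0 (shut) to 1.0 (fully open); "finger_force": force on a finger pad.
Only numpy, scipy, OpenCV 4.12 (cv2) and the standard library are available. Lean on these libraries where they do the work, as an engineer would, in place of code of your own. Each camera call takes 0.05 s, during which the arm holds its last target. There are 200 camera calls.

## Task

Turn the reader's round selector collar so that its white pointer stands at the four-dot mark, which opens the shutter under the slot. Then take the slide paddle by its black grip out of its stand, lower it upright and without forcing through the slot in the reader's top, and finish while still holding it there with its flange about 10 mm above the top plate, the fingers alone carrying it. Leave the bottle, marker and card box where they are.

Things in the scene. Friction and masses are not known exactly. Their poses are not given: they have to be found in the camera images.
- reader: fixed white and grey box, 120 (its x) x 180 (its y) x 110 mm high, on the worktop. Origin: centre of its underside, z up. Its flat top plate (top face z = 110 mm, 8 mm thick) has the slot at (0, -40) mm and the selector collar at (0, +40) mm; nothing else stands up from it. Under the slot it is hollow down to z = 12 mm, but for the shutter
- slot (a point): centre of the slot's mouth, level with the top plate's upper face; axes as the reader's. Slot 32 mm along the reader's x, 8 mm along its y (blade: 30 x 6), straight down through the 8 mm plate, mouth chamfered 2 mm. A 4 mm steel shutter 11 mm below the mouth blocks it unless the collar is at the four-dot mark
- selector_top (a point): centre of the top of the selector collar, on its vertical turning axis; turns with it. The collar is a grey ribbed round knob, 40 mm in diameter (45 mm over the 6 mm high skirt at its foot), 32 mm high, so the top plate is 32 mm below this point; grip it across its diameter from above, at any yaw
- selector (a joint): collar angle in rad, growing anticlockwise seen from above. Six detents, marked on the plate with 1 to 6 black dots: 0 (one dot), 0.524, 1.047, 1.571 (four dots), 2.094, 2.618; stop just past each end. The white pointer on the collar lies at this value + 0.262 anticlockwise from the reader's x. About 0.05 N m leaves a detent; stays where left. Starts at 1, 2 or 3 dots
- paddle: loose slide paddle, 50 to 100 g, upright in its stand at the start. Origin: centre of its lower end; z up along it. Blade 30 (x) x 6 (y) mm from z = 0 to 70: aluminium frame with a glass pane, lower edge rounded; flange 46 x 20 mm from z = 70 to 74; black grip tab 24 (x) x 10 (y) mm from z = 74 to 104, to be pinched across its y. Same after half a turn about z
- stand: fixed white trestle stand 62 x 58 mm (base plate 90 x 74 mm), top at z = 80 mm, 10 mm thick there, with a through slot 36 mm along its x, 12 mm wide. Origin: centre of its underside, z up. The paddle's flange rests on its top, the blade hanging in the slot (lower end 10 mm above the worktop)
- brown_bottle: small brown bottle, 44 mm in diameter, 90 mm high, bystander; origin: centre of its underside
- black_marker: black marker pen lying on the worktop, 147 mm long, 16 mm thick, bystander; origin: centre of its underside
- card_box: card box, 48 x 110 x 46 mm, bystander; origin: centre of its underside
Things that resemble listed ones, but are neither listed nor needed, are in the scene too. Leave any orange, purple or turquoise look-alike of the stand alone.

How it is judged:
By the outcome, as a careful person would: the job done as asked, in the order asked, and still so for the second after the job is handed in, while the arm keeps its last pose, push and grip.
It also fails if it takes over 67 s, if anything falls off the work surface, if the arm or the gripper's body presses on something with over 40 N, if the wrist force passes 120 N, or if a joint passes its speed limit or range.

## Working session

There is one attempt and no reset: what is moved stays moved. The work goes in short steps, Python scripts to look and compute and a tool call to move; the robot and the scene stay as the last step left them, time stands still between calls to the robot, and variables do not carry over. Pictures are saved under pics/ and viewed, at most 10 in all, crops included, and the job is handed in when it is done.

Besides the shell and the picture viewer there is one more tool, called after "Emit:" by a JSON object that holds its "api" and its "payload", one argument or row to a line. arm_command: Moves the arm, as the interface text tells. Its arguments: {"type":"object","properties":{"increments":{"type":"array","items":{"type":"object","properties":{"delta_rot":{"type":"array","items":{"type":"number"}},"translation":{"type":"array","items":{"type":"number"}},"fingers":{"type":"number"}}}}},"required":["increments"]}

```bash
mkdir -p pics; python3 - <<'E'
from station import env, imaging
import cv2
for n in("side","top"):
    f=imaging.grab_frame(n); cv2.imwrite(f"pics/{n}0.png",f["color"][:,:,::-1]); print(n,f["intrinsics"],f["dist"],f["R"],f["t"])
print(env.get_obs(), env.tcp_to_grasp)
E
```

```text
side [[470.7936665    0.         323.23821357]
 [  0.         470.7936665  241.29206091]
 [  0.           0.           1.        ]] [-0.11513271  0.          0.          0.          0.        ] [[-0.95015075 -0.31158022 -0.01145962]
 [-0.09196115  0.31517197 -0.94456857]
 [ 0.29792063 -0.89642869 -0.32811416]] [0.40036491 0.25061345 0.90835873]
top [[542.94571484   0.         312.09172805]
 [  0.         542.94571484 237.58411969]
 [  0.           0.           1.        ]] [-0.0956872  0.         0.         0.         0.       ] [[ 0.03617145 -0.99934369 -0.00195102]
 [-0.977819   -0.03498919 -0.20650851]
 [ 0.20630471  0.00937746 -0.97844286]] [-0.26991686  0.50046818  1.54213662]
{'t': 0.1, 'joints': array([ 1.06953219,  0.42667391,  0.07385068,  1.60655366, -0.03408319,
        1.11081555, -0.06710009]), 'qvel': array([ 0.00029982, -0.00091211,  0.00122918, -0.0007222 ,  0.00140241,
       -0.00264172,  0.00127197]), 'joint_efforts': array([ 1.05225653e-02, -9.51512718e+01,  3.77280951e+00, -4.64395595e+01,
        1.98095560e-02,  6.51459282e-03,  1.56894057e-04]), 'position': array([ 0.23241439, -0.63332104,  0.23067289]), 'eef_rot': array([-3.14040531e+00,  9.81502861e-05,  3.51741729e-01]), 'contact_force': array([ 0.04737445, -0.56892238, -0.13326934]), 'torque': array([-0.00491687, -0.05622428, -0.02312007]), 'finger_force': 0.0, 'grip_width': 1.003356570213116} 0.0187
```

View pics/side0.png

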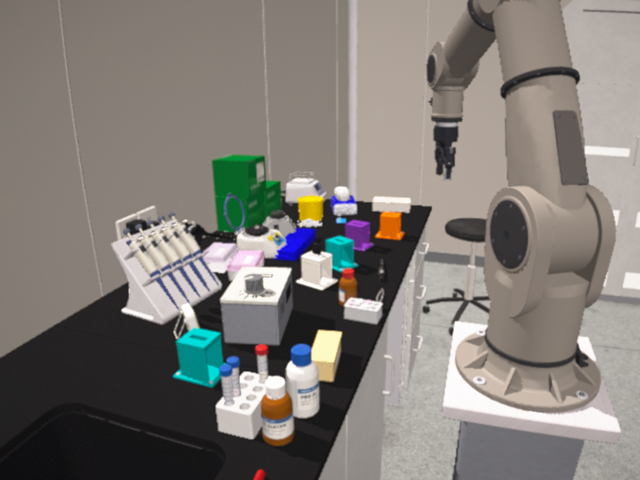

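View pics/top0.png

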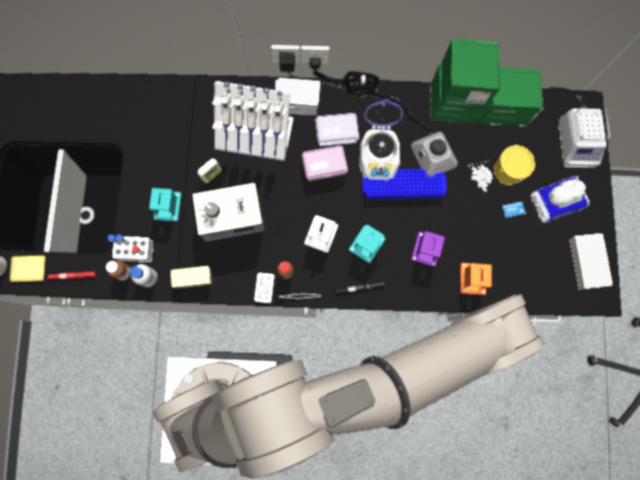

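The top view shows the reader at about (228,210) with its collar at (211,210), and the white stand holding the paddle at (321,233). The bottle is at (285,269), the marker at (360,288) and the card box at (190,277). I'll zoom in on both views.

```bash
cat > h.py <<'E'
import numpy as np, cv2
from station import env, imaging
def ray(f,uv):
    p=cv2.undistortPoints(np.array(uv,float).reshape(-1,1,2),f["intrinsics"],np.array(f["dist"])).reshape(-1,2)
    R=np.array(f["R"]);d=np.c_[p,np.ones(len(p))]@R; return -R.T@np.array(f["t"]),d
def plane(f,uv,z):
    c,d=ray(f,uv); return c+d*((z-c[2])/d[:,2])[:,None]
def proj(f,X):
    return cv2.projectPoints(np.array(X,float).reshape(-1,1,3),cv2.Rodrigues(np.array(f["R"]))[0],np.array(f["t"],float),f["intrinsics"],np.array(f["dist"]))[0].reshape(-1,2)
E
python3 - <<'E'
from h import *
t=imaging.grab_frame("top");s=imaging.grab_frame("side")
import pickle;pickle.dump((t,s),open("f0.pkl","wb"))
a=cv2.resize(t["color"][175:260,185:345],None,fx=5,fy=5,interpolation=cv2.INTER_CUBIC)
cv2.imwrite("pics/tc.png",a[:,:,::-1])
b=cv2.resize(s["color"][240:350,215:345],None,fx=5,fy=5,interpolation=cv2.INTER_CUBIC)
cv2.imwrite("pics/sc.png",b[:,:,::-1])
E
```

```text
(no output)
```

View pics/tc.png

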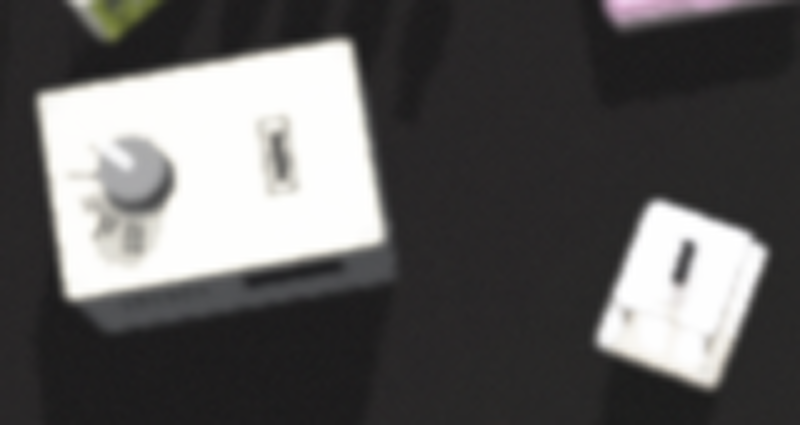

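View pics/sc.png

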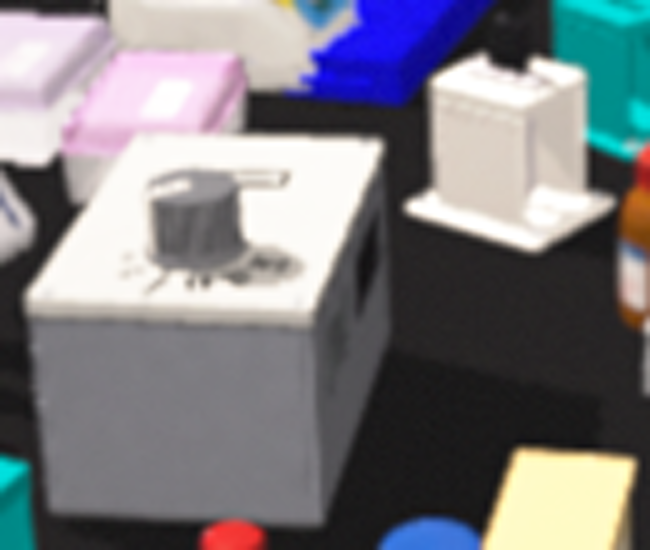

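The crops show the collar's pointer at the upper left, which looks like the two-dot mark, and the slot at crop (278,155). In the stand, the black grip is at crop (683,262). Next I'll turn these into positions.

```bash
cat > m.py <<'E'
from h import *
import pickle
t,s=pickle.load(open("f0.pkl","rb"))
g=cv2.cvtColor(t["color"],cv2.COLOR_RGB2GRAY)
def big(mask,box):
    x0,y0,x1,y1=box; m=np.zeros_like(mask); m[y0:y1,x0:x1]=mask[y0:y1,x0:x1]
    c=max(cv2.findContours(m,cv2.RETR_EXTERNAL,cv2.CHAIN_APPROX_NONE)[0],key=cv2.contourArea); return c
c=big((g>175).astype(np.uint8)*255,(188,178,266,238))
P=plane(t,c.reshape(-1,2),.110)
r=cv2.minAreaRect((P[:,:2]*1000).astype(np.float32)); print("reader",r)
bx=cv2.boxPoints(r)/1000; ctr=bx.mean(0)
e=[bx[1]-bx[0],bx[2]-bx[1]]; y=max(e,key=np.linalg.norm); y=y/np.linalg.norm(y); y*=np.sign(y[1]); x=np.array([y[1],-y[0]])
print("ctr",ctr,"yaw",np.arctan2(x[1],x[0]),"slot",ctr-.04*y,"sel",ctr+.04*y)
sel=np.r_[ctr+.04*y,.142]; sl=np.r_[ctr-.04*y,.11]
for n,f in(("top",t),("side",s)):print(n,"sel,slot px",proj(f,[sel,sl]))
# knob grey disc at z .142
v=t["color"].astype(int); 
# pointer : bright inside disc
q=plane(t,[[185+118/5,175+158/5],[185+104/5,175+146/5]],.142)[:,:2]; 
d=q-sel[:2];print("pointer angles",np.arctan2(d[:,1],d[:,0])-np.arctan2(x[1],x[0]))
# paddle grip
d=(g<130).astype(np.uint8)*255
c=big(d,(317,220,327,235)); print("grip blob",cv2.minAreaRect(c)); Q=plane(t,c.reshape(-1,2),.114)
print(Q[:,:2].min(0),Q[:,:2].max(0),cv2.minAreaRect((Q[:,:2]*1000).astype(np.float32)))
print("cam",ray(t,[[0,0]])[0],ray(s,[[0,0]])[0])
print(g[222:236,315:329])
gs=cv2.cvtColor(s["color"],cv2.COLOR_RGB2GRAY); print(gs[238:258,308:328])
E
python3 m.py
```

```text
reader ((574.8713989257812, -3.8635635375976562), (123.58995056152344, 183.77813720703125), 12.600503921508789)
ctr [ 0.5748714  -0.00386356] yaw 0.21992017 slot [ 0.5835975  -0.04290016] sel [0.56614536 0.03517303]
top sel,slot px [[210.73049567 207.81098866]
 [240.23421519 205.72509599]]
side sel,slot px [[252.70387338 276.76328979]
 [261.74442802 275.72097183]]
pointer angles [0.86685156 0.75492585]
grip blob ((321.5000305175781, 227.00001525878906), (1.5811387300491333, 6.640782833099365), 18.434947967529297)
[ 0.51947712 -0.28190423] [ 0.53720529 -0.2737945 ] ((528.3419189453125, -277.84844970703125), (4.484760284423828, 19.230669021606445), 73.87197875976562)
cam [ 0.18098054 -0.26669006  1.61171689] [0.13283491 0.86003828 0.53935498]
[[254 254 254 254 253 249 235 223 233 248 253 254 254 254]
 [254 254 254 254 253 241 189 144 170 227 250 253 254 254]
 [254 254 254 254 252 233 158  97 129 207 246 253 254 254]
 [254 254 254 253 248 215 133  85 128 211 247 253 254 254]
 [254 254 254 252 239 179 105  90 154 227 250 253 254 254]
 [254 254 254 250 229 155  88 107 183 240 252 254 254 
[... 1478 characters left out ...]
  41  66
   87  99]
 [ 34  55  85 107  76  38  29  28  28  28  28  26  34  51  61  44  40  62
   85  98]
 [102 133 173 196 136  58  29  26  25  27  27  30  64 118 146 117  90  91
  107 105]
 [211 231 243 247 185  96  56  37  28  27  23  40 106 198 242 229 208 190
  181 155]
 [253 252 252 251 228 181 138 102  84  70  45  55 129 225 255 255 255 255
  253 241]
 [251 242 241 245 245 238 219 197 190 165 119 114 154 204 236 247 254 255
  255 255]
 [254 250 244 244 242 235 234 241 245 234 200 203 225 226 218 214 227 245
  255 255]
 [255 255 255 255 254 250 245 245 244 237 232 241 246 240 223 197 198 218
  244 252]
 [255 255 255 255 255 255 255 255 255 251 246 246 244 235 224 226 225 220
  219 221]]
```

```bash
cat > m2.py <<'E'
from h import *
import pickle
t,s=pickle.load(open("f0.pkl","rb"))
g=cv2.cvtColor(t["color"],cv2.COLOR_RGB2GRAY).astype(float)
w=np.zeros_like(g); w[220:233,316:327]=np.clip((245-g[220:233,316:327])/160,0,1); w[w<.1]=0; 
yy,xx=np.nonzero(w>0); P=plane(t,np.c_[xx,yy],.114)[:,:2]; ww=w[yy,xx]
c=(P*ww[:,None]).sum(0)/ww.sum(); C=np.cov(P.T,aweights=ww); ev,V=np.linalg.eigh(C)
a=np.arctan2(V[1,1],V[0,1]); a=(a+np.pi/2)%np.pi-np.pi/2; print("grip",c,"yaw",a,"len",np.sqrt(12*ev))
# stand
m=np.zeros(g.shape,np.uint8); m[210:260,300:345]=(g[210:260,300:345]>150)*255
k=max(cv2.findContours(m,cv2.RETR_EXTERNAL,cv2.CHAIN_APPROX_NONE)[0],key=cv2.contourArea)
print("stand approx",cv2.approxPolyDP(k,2,True).reshape(-1,2).tolist(),cv2.minAreaRect(k))
u=np.array([np.cos(a),np.sin(a)]);n=np.array([-u[1],u[0]])
for z in(.114,.084):
    pts=[np.r_[c+i*.012*u+j*.005*n,z] for i,j in((-1,-1),(-1,1),(1,1),(1,-1))]
    print(z,"top",proj(t,pts).round(1).tolist(),"side",proj(s,pts).round(1).tolist())
E
python3 m2.py
python3 - <<'E'
import sys;sys.path.insert(0,".")
from h import *
import pickle
t,s=pickle.load(open("f0.pkl","rb"))
a=cv2.resize(s["color"][230:295,290:345],None,fx=10,fy=9,interpolation=cv2.INTER_CUBIC)
a=np.clip(a.astype(float)*2.5,0,255).astype(np.uint8)
b=cv2.resize(t["color"][185:235,188:240],None,fx=11,fy=11,interpolation=cv2.INTER_CUBIC)
cv2.imwrite("pics/sc2.png",a[:,:,::-1])
E
```

```text
grip [ 0.52753852 -0.27733339] yaw -0.2477231303773726 len [0.00969805 0.02668371]
stand approx [[316, 215], [305, 243], [327, 251], [337, 224]] ((321.0618591308594, 233.13919067382812), (25.918285369873047, 31.661951065063477), 21.037511825561523)
0.114 top [[321.8, 231.7], [318.4, 230.8], [320.8, 222.8], [324.2, 223.8]] side [[322.1, 244.1], [320.1, 245.2], [312.7, 243.7], [314.7, 242.6]]
0.084 top [[321.7, 234.0], [318.3, 233.0], [320.6, 225.2], [324.0, 226.2]] side [[322.3, 254.5], [320.3, 255.6], [312.9, 254.0], [314.9, 252.9]]
```

View pics/sc2.png

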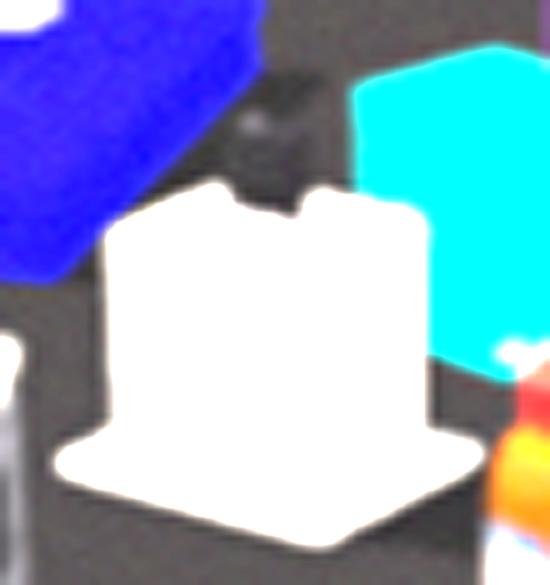

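The boosted side crop shows the grip tab spanning columns 313–320, with its foot at about row 253. That agrees with the top-view estimate to roughly 2 mm. Next I'll check the collar and slot directly.

```bash
python3 - <<'E'
from h import *
import pickle
t,s=pickle.load(open("f0.pkl","rb"))
g=cv2.cvtColor(t["color"],cv2.COLOR_RGB2GRAY)
print(g[199:222:1,200:224]); print(g[196:216,234:247])
gs=cv2.cvtColor(s["color"],cv2.COLOR_RGB2GRAY)
print(gs[270:296,242:276])
E
```

```text
[[253 254 254 254 254 253 253 253 254 254 254 254 254 254 254 254 254 254
  254 254 254 254 254 254]
 [254 253 254 254 254 254 253 253 253 253 252 252 252 253 253 253 254 254
  254 254 254 254 254 254]
 [254 254 253 253 253 253 253 252 248 245 242 240 242 246 249 252 253 254
  254 254 254 254 254 254]
 [253 253 253 253 253 253 251 244 229 218 210 206 210 220 228 241 251 253
  254 254 254 254 254 254]
 [253 253 251 247 250 252 249 234 207 187 180 178 179 184 192 218 240 250
  253 254 254 254 254 254]
 [253 253 247 237 241 247 247 241 223 196 180 173 171 172 175 187 215 237
  250 253 254 254 254 254]
 [253 253 250 243 232 230 238 245 242 227 202 181 172 170 171 173 182 205
  236 250 253 254 254 254]
 [253 253 252 248 228 203 214 234 243 242 229 198 176 170 170 170 169 171
  200 238 251 253 254 254]
 [253 253 252 248 224 187 184 203 225 237 234 210 179 171 169 170 167 155
  156 206 244 252 254 254]
 [250 250 250 243 216 181 173 178 192 213 219 197 176 170 170 169 165 148
  131 172 234 252 254 254]
 [234 235 234 221 194 176 171 170 174 182 187 179 172 169 169 168 161 141
  117 153 226 25
[... 5291 characters left out ...]
 241 204 170 140 124 122 118 111 106 108 112 111 108 107 110 110 110
  110 114 128 156 171 153 128 140 155 162 166 162 172 202 224 243]
 [247 245 228 189 155 136 130 127 122 115 114 115 117 117 116 113 114 116
  126 140 155 170 158 125 104 103 119 135 133 125 140 179 195 220]
 [232 236 243 235 214 164 136 140 144 139 135 123 120 124 125 127 133 140
  150 156 154 156 148 139 136 123 137 149 129 124 152 181 188 209]
 [228 234 246 249 242 205 182 207 218 210 191 156 149 144 140 152 160 149
  141 132 126 128 144 165 174 168 173 168 153 154 176 189 198 222]
 [246 246 248 246 230 200 214 243 249 240 206 167 182 147 128 166 183 163
  138 113 114 119 134 167 184 185 187 184 183 190 197 209 227 239]]
```

Emit:
{"api": "arm_command", "payload": {
  "increments": [
    {"translation": [0.025,-0.024,-0.005],"delta_rot": [0,0,0.08],"fingers": 1},
    {"translation": [0.05,-0.048,-0.01],"delta_rot": [0,0,0.16],"fingers": 1},
    {"translation": [0.075,-0.071,-0.01],"delta_rot": [0,0,0.24],"fingers": 1},
    {"translation": [0.1,-0.095,-0.01],"delta_rot": [0,0,0.32],"fingers": 1},
    {"translation": [0.125,-0.119,-0.01],"delta_rot": [0,0,0.4],"fingers": 1},
    {"translation": [0.15,-0.142,-0.01],"delta_rot": [0,0,0.48],"fingers": 1},
    {"translation": [0.175,-0.166,-0.01],"delta_rot": [0,0,0.56],"fingers": 1},
    {"translation": [0.2,-0.19,-0.01],"delta_rot": [0,0,0.65],"fingers": 1}
  ]
}}

```text
t: 0.87
position: [0.3553, -0.3848, 0.2414]
eef_rot: [3.142, -0.0, -0.302]
contact_force: [0.9, -0.0, 0.4]
grip_width: 1.001
finger_force: 0.0
```

Emit:
{"api": "arm_command", "payload": {
  "increments": [
    {"translation": [0.006,-0.038,0],"delta_rot": [0,0,0],"fingers": 1},
    {"translation": [0.013,-0.077,0],"delta_rot": [0,0,0],"fingers": 1},
    {"translation": [0.019,-0.115,0],"delta_rot": [0,0,0],"fingers": 1},
    {"translation": [0.025,-0.154,0],"delta_rot": [0,0,0],"fingers": 1},
    {"translation": [0.032,-0.192,0],"delta_rot": [0,0,0],"fingers": 1},
    {"translation": [0.038,-0.231,0],"delta_rot": [0,0,0],"fingers": 1},
    {"translation": [0.044,-0.269,0],"delta_rot": [0,0,0],"fingers": 1},
    {"translation": [0.05,-0.308,0],"delta_rot": [0,0,0],"fingers": 1}
  ]
}}

```text
t: 1.53
position: [0.4936, -0.1049, 0.2415]
eef_rot: [-3.142, -0.0, -0.299]
contact_force: [2.0, -0.1, 0.4]
grip_width: 0.996
finger_force: 0.0
```

Emit:
{"api": "arm_command", "payload": {
  "increments": [
    {"translation": [0.006,-0.036,0],"delta_rot": [0,0,0],"fingers": 1},
    {"translation": [0.013,-0.077,0],"delta_rot": [0,0,0],"fingers": 1},
    {"translation": [0.019,-0.115,0.01],"delta_rot": [0,0,0],"fingers": 1},
    {"translation": [0.026,-0.154,0.02],"delta_rot": [0,0,0],"fingers": 1},
    {"translation": [0.026,-0.154,0.03],"delta_rot": [0,0,0],"fingers": 1},
    {"translation": [0.026,-0.154,0.04],"delta_rot": [0,0,0],"fingers": 1},
    {"translation": [0.026,-0.154,0.04],"delta_rot": [0,0,0],"fingers": 1},
    {"translation": [0.026,-0.154,0.04],"delta_rot": [0,0,0],"fingers": 1}
  ]
}}

```text
t: 2.2
position: [0.5627, 0.0318, 0.2009]
eef_rot: [3.141, 0.001, -0.299]
contact_force: [0.3, -1.2, 0.2]
grip_width: 1.003
finger_force: 0.0
```

Emit:
{"api": "arm_command", "payload": {
  "increments": [
    {"translation": [0.001,-0.003,0.02],"delta_rot": [0,0,0],"fingers": 1},
    {"translation": [0.001,-0.003,0.04],"delta_rot": [0,0,0],"fingers": 1},
    {"translation": [0.001,-0.003,0.055],"delta_rot": [0,0,0],"fingers": 1},
    {"translation": [0.001,-0.003,0.07],"delta_rot": [0,0,0],"fingers": 1},
    {"translation": [0.001,-0.003,0.08],"delta_rot": [0,0,0],"fingers": 1},
    {"translation": [0.001,-0.003,0.081],"delta_rot": [0,0,0],"fingers": 1},
    {"translation": [0.001,-0.003,0.081],"delta_rot": [0,0,0],"fingers": 0.4},
    {"translation": [0.001,-0.003,0.081],"delta_rot": [0,0,0],"fingers": 0.3}
  ]
}}

```text
t: 2.87
position: [0.5656, 0.0352, 0.1214]
eef_rot: [-3.141, -0.001, -0.299]
contact_force: [0.6, -0.8, 0.3]
grip_width: 0.746
finger_force: 0.0
```

Emit:
{"api": "arm_command", "payload": {
  "increments": [
    {"translation": [0,0,0],"delta_rot": [0,0,0],"fingers": -0.2},
    {"translation": [0,0,0],"delta_rot": [0,0,0],"fingers": -0.2},
    {"translation": [0,0,0],"delta_rot": [0,0,0],"fingers": -0.2},
    {"translation": [0,0,0],"delta_rot": [0,0,0],"fingers": -0.2},
    {"translation": [0,0,0],"delta_rot": [0,0,0],"fingers": -0.2},
    {"translation": [0,0,0],"delta_rot": [0,0,0],"fingers": -0.2},
    {"translation": [0,0,0],"delta_rot": [0,0,0],"fingers": -0.2},
    {"translation": [0,0,0],"delta_rot": [0,0,0],"fingers": -0.2}
  ]
}}

```text
t: 3.53
position: [0.5656, 0.0353, 0.1216]
eef_rot: [-3.141, -0.001, -0.298]
contact_force: [-4.2, -2.5, 11.3]
grip_width: 0.435
finger_force: 58.8
```

Emit:
{"api": "arm_command", "payload": {
  "increments": [
    {"translation": [0,0,0],"delta_rot": [0,0,-0.08],"fingers": -0.2},
    {"translation": [0,0,0],"delta_rot": [0,0,-0.16],"fingers": -0.2},
    {"translation": [0,0,0],"delta_rot": [0,0,-0.24],"fingers": -0.2},
    {"translation": [0,0,0],"delta_rot": [0,0,-0.32],"fingers": -0.2},
    {"translation": [0,0,0],"delta_rot": [0,0,-0.4],"fingers": -0.2},
    {"translation": [0,0,0],"delta_rot": [0,0,-0.48],"fingers": -0.2},
    {"translation": [0,0,0],"delta_rot": [0,0,-0.56],"fingers": -0.2},
    {"translation": [0,0,0],"delta_rot": [0,0,-0.64],"fingers": -0.2}
  ]
}}

```text
t: 4.2
position: [0.5656, 0.0339, 0.1216]
eef_rot: [3.139, -0.0, 0.344]
contact_force: [-2.9, -9.8, 12.5]
grip_width: 0.435
finger_force: 58.9
```

Emit:
{"api": "arm_command", "payload": {
  "increments": [
    {"translation": [0,0,0],"delta_rot": [0,0,-0.08],"fingers": -0.2},
    {"translation": [0,0,0],"delta_rot": [0,0,-0.16],"fingers": -0.2},
    {"translation": [0,0,0],"delta_rot": [0,0,-0.24],"fingers": -0.2},
    {"translation": [0,0,0],"delta_rot": [0,0,-0.32],"fingers": -0.2},
    {"translation": [0,0,0],"delta_rot": [0,0,-0.38],"fingers": -0.2},
    {"translation": [0,0,0],"delta_rot": [0,0,-0.41],"fingers": -0.2},
    {"translation": [0,0,0],"delta_rot": [0,0,-0.41],"fingers": -0.2},
    {"translation": [0,0,0],"delta_rot": [0,0,-0.41],"fingers": -0.2}
  ]
}}

```text
t: 4.87
position: [0.566, 0.0331, 0.1215]
eef_rot: [3.139, 0.0, 0.75]
contact_force: [-1.2, -11.9, 11.7]
grip_width: 0.441
finger_force: 59.0
```

Emit:
{"api": "arm_command", "payload": {
  "increments": [
    {"translation": [0,0,0],"delta_rot": [0,0,0],"fingers": 1},
    {"translation": [0,0,0],"delta_rot": [0,0,0],"fingers": 1},
    {"translation": [0,0,0],"delta_rot": [0,0,0],"fingers": 1},
    {"translation": [0,0,0],"delta_rot": [0,0,0],"fingers": 1},
    {"translation": [0,0,0],"delta_rot": [0,0,0],"fingers": 1},
    {"translation": [0,0,-0.02],"delta_rot": [0,0,0],"fingers": 1},
    {"translation": [0,0,-0.05],"delta_rot": [0,0,0],"fingers": 1},
    {"translation": [0,0,-0.08],"delta_rot": [0,0,0],"fingers": 1}
  ]
}}

```text
t: 5.53
position: [0.5644, 0.0358, 0.2007]
eef_rot: [-3.14, 0.001, 0.752]
contact_force: [0.7, 1.0, 0.0]
grip_width: 0.996
finger_force: 0.0
```

Emit:
{"api": "arm_command", "payload": {
  "increments": [
    {"translation": [-0.024,0.02,0],"delta_rot": [0,0,0.1],"fingers": 1},
    {"translation": [-0.048,0.041,0],"delta_rot": [0,0,0.2],"fingers": 1},
    {"translation": [-0.072,0.061,0],"delta_rot": [0,0,0.3],"fingers": 1},
    {"translation": [-0.096,0.081,0],"delta_rot": [0,0,0.4],"fingers": 1},
    {"translation": [-0.12,0.102,0],"delta_rot": [0,0,0.5],"fingers": 1},
    {"translation": [-0.144,0.122,0],"delta_rot": [0,0,0.6],"fingers": 1},
    {"translation": [-0.169,0.142,0],"delta_rot": [0,0,0.7],"fingers": 1},
    {"translation": [-0.193,0.162,0],"delta_rot": [0,0,0.8],"fingers": 1}
  ]
}}

```text
t: 6.2
position: [0.5343, -0.2161, 0.2004]
eef_rot: [3.142, -0.0, -0.053]
contact_force: [-0.3, -0.7, 0.8]
grip_width: 1.003
finger_force: 0.0
```

Emit:
{"api": "arm_command", "payload": {
  "increments": [
    {"translation": [-0.001,0.02,0],"delta_rot": [0,0,0.07],"fingers": 1},
    {"translation": [-0.002,0.04,0],"delta_rot": [0,0,0.14],"fingers": 1},
    {"translation": [-0.004,0.061,0],"delta_rot": [0,0,0.195],"fingers": 1},
    {"translation": [-0.004,0.061,0.02],"delta_rot": [0,0,0.195],"fingers": 1},
    {"translation": [-0.004,0.061,0.04],"delta_rot": [0,0,0.195],"fingers": 1},
    {"translation": [-0.004,0.061,0.04],"delta_rot": [0,0,0.195],"fingers": 1},
    {"translation": [-0.004,0.061,0.04],"delta_rot": [0,0,0.195],"fingers": 1},
    {"translation": [-0.004,0.061,0.04],"delta_rot": [0,0,0.195],"fingers": 1}
  ]
}}

```text
t: 6.87
position: [0.5283, -0.2753, 0.1612]
eef_rot: [-3.141, -0.001, -0.243]
contact_force: [-0.7, 0.3, 1.1]
grip_width: 1.0
finger_force: 0.0
```

```bash
python3 - <<'E'
from h import *
t=imaging.grab_frame("top");s=imaging.grab_frame("side")
print(env.get_obs()["position"],env.get_obs()["eef_rot"],env.get_obs()["joints"])
z=lambda f,x,y,w,h,k:cv2.resize(f["color"][y:y+h,x:x+w],None,fx=k,fy=k,interpolation=cv2.INTER_CUBIC)[:,:,::-1]
a=z(t,188,180,60,60,6); b=z(s,285,210,70,60,6); c=z(s,220,255,60,60,6)[:240]; d=z(t,290,190,70,60,6)[:240]
cv2.imwrite("pics/m1.png",np.vstack([np.hstack([a,b]),np.hstack([c,d])]))
E
```

```text
[ 0.52849928 -0.27545412  0.16156281] [ 3.14140356e+00 -1.56441560e-03 -2.42882488e-01] [ 0.53994492  0.37799538 -0.20945883  1.84439084  0.09610159  0.92736662
 -1.52644012]
```

View pics/m1.png

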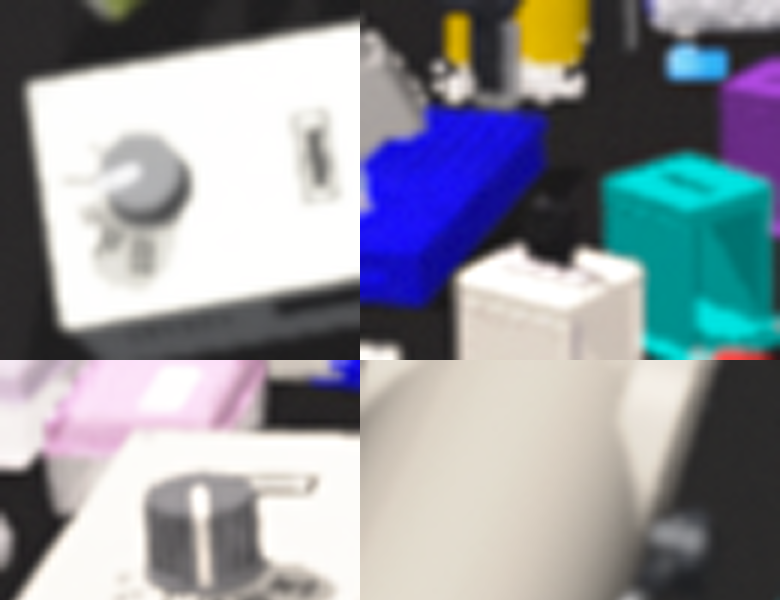

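The collar's pointer has moved round to the lower left in the top view, near the four-dot mark. In the side view the grip sits at crop (560,215), below the open fingers. Next I'll measure the pointer angle.

```bash
cat > ptr.py <<'E'
from h import *
import pickle
def ptr(t,c=(.5655,.0335)):
    g=cv2.cvtColor(t["color"],cv2.COLOR_RGB2GRAY).astype(float)
    P=[]
    for r in np.arange(.006,.0165,.0015):
        a=np.arange(0,2*np.pi,.02); X=np.c_[c[0]+r*np.cos(a),c[1]+r*np.sin(a),0*a+.142]
        uv=proj(t,X).astype(np.float32); v=cv2.remap(g.astype(np.float32),uv[:,0].copy(),uv[:,1].copy(),cv2.INTER_LINEAR).ravel()
        k=v.argmax(); w=np.clip(v-185,0,None)*(np.abs((a-a[k]+np.pi)%(2*np.pi)-np.pi)<.8)
        m=np.angle((w*np.exp(1j*a)).sum()); P.append([round(float(x),3) for x in(r,v.max(),m-.22-.262)])
    print(P)
if __name__=="__main__":
    t0,_=pickle.load(open("f0.pkl","rb")); ptr(t0); ptr(t0,(.5637,.0338))
    t=imaging.grab_frame("top"); ptr(t); ptr(t,(.5637,.0338))
E
python3 ptr.py
```

```text
[[0.006, 235.396, 0.544], [0.007, 237.906, 0.517], [0.009, 242.0, 0.49], [0.01, 242.656, 0.486], [0.012, 242.504, 0.486], [0.013, 242.5, 0.49], [0.015, 244.246, 0.475]]
[[0.006, 234.094, 0.256], [0.007, 236.361, 0.299], [0.009, 239.656, 0.294], [0.01, 241.992, 0.322], [0.012, 242.969, 0.339], [0.013, 242.312, 0.357], [0.015, 243.18, 0.373]]
[[0.006, 241.688, 1.169], [0.007, 243.133, 1.356], [0.009, 245.75, 1.361], [0.01, 246.037, 1.365], [0.012, 245.031, 1.39], [0.013, 241.677, 1.406], [0.015, 239.689, 1.415]]
[[0.006, 242.172, 1.02], [0.007, 244.391, 1.145], [0.009, 246.679, 1.157], [0.01, 245.875, 1.194], [0.012, 243.928, 1.238], [0.013, 240.065, 1.274], [0.015, 240.024, 1.298]]
```

```bash
cat >> ptr.py <<'E'
    print()
    L=[]
    for f in(t0,t):
        G=cv2.cvtColor(f["color"],cv2.COLOR_RGB2GRAY).astype(np.float32)
        xs=np.arange(.54,.59,.0005);ys=np.arange(.01,.06,.0005);X,Y=np.meshgrid(xs,ys)
        uv=proj(f,np.c_[X.ravel(),Y.ravel(),0*X.ravel()+.142]).astype(np.float32)
        v=cv2.remap(G,uv[:,0].copy(),uv[:,1].copy(),cv2.INTER_CUBIC)
        m=np.hypot(X-.5655,Y-.0335).ravel()<.0145
        w=np.clip(v.ravel()-200,0,None)*m; Z=np.c_[X.ravel(),Y.ravel()]
        c=(Z*w[:,None]).sum(0)/w.sum(); ev,V=np.linalg.eigh(np.cov(Z.T,aweights=w)); d=V[:,1]; d=d*np.sign(d[1])
        L.append((c,d)); print("line c",c,"angle",np.arctan2(d[1],d[0])-.22-.262, np.sqrt(12*ev))
    A=np.array([[-d[1],d[0]] for c,d in L]); b=[A[i]@L[i][0] for i in(0,1)]; print("crossing",np.linalg.solve(A,b))
E
python3 ptr.py | tail -3
```

```text
line c [0.57053142 0.04098054] angle 0.43273350491041884 [0.00719752 0.01138543]
line c [0.56330468 0.04164925] angle 1.647720419321317 [0.00822182 0.01209616]
crossing [0.56677495 0.03610083]
```

Emit:
{"api": "arm_command", "payload": {
  "increments": [
    {"translation": [0,0.003,0.015],"delta_rot": [0,0,0],"fingers": 1},
    {"translation": [0,0.003,0.03],"delta_rot": [0,0,0],"fingers": 1},
    {"translation": [0,0.003,0.045],"delta_rot": [0,0,0],"fingers": 0.5},
    {"translation": [0,0.003,0.06],"delta_rot": [0,0,0],"fingers": 0},
    {"translation": [0,0.003,0.073],"delta_rot": [0,0,0],"fingers": 0},
    {"translation": [0,0.003,0.073],"delta_rot": [0,0,0],"fingers": -0.3},
    {"translation": [0,0.003,0.073],"delta_rot": [0,0,0],"fingers": -0.4},
    {"translation": [0,0.003,0.073],"delta_rot": [0,0,0],"fingers": -0.5}
  ]
}}

```text
t: 7.73
position: [0.5276, -0.2785, 0.0882]
eef_rot: [3.141, -0.001, -0.243]
contact_force: [0.9, 0.3, 0.8]
grip_width: 0.251
finger_force: 0.0
```

Emit:
{"api": "arm_command", "payload": {
  "increments": [
    {"translation": [0,0,0],"delta_rot": [0,0,0],"fingers": -0.6},
    {"translation": [0,0,0],"delta_rot": [0,0,0],"fingers": -0.7},
    {"translation": [0,0,0],"delta_rot": [0,0,0],"fingers": -1},
    {"translation": [0,0,0],"delta_rot": [0,0,0],"fingers": -1},
    {"translation": [0,0,0],"delta_rot": [0,0,0],"fingers": -1},
    {"translation": [0,0,0],"delta_rot": [0,0,0],"fingers": -1},
    {"translation": [0,0,0],"delta_rot": [0,0,0],"fingers": -1},
    {"translation": [0,0,0],"delta_rot": [0,0,0],"fingers": -1}
  ]
}}

```text
t: 8.4
position: [0.5275, -0.2784, 0.0882]
eef_rot: [3.141, -0.001, -0.243]
contact_force: [-1.2, 0.7, 6.7]
grip_width: 0.102
finger_force: 58.6
```

Emit:
{"api": "arm_command", "payload": {
  "increments": [
    {"translation": [0,0,-0.01],"delta_rot": [0,0,0],"fingers": -1},
    {"translation": [0,0,-0.03],"delta_rot": [0,0,0],"fingers": -1},
    {"translation": [0,0,-0.05],"delta_rot": [0,0,0],"fingers": -1},
    {"translation": [0,0,-0.075],"delta_rot": [0,0,0],"fingers": -1},
    {"translation": [0,0,-0.1],"delta_rot": [0,0,0],"fingers": -1},
    {"translation": [0,0,-0.125],"delta_rot": [0,0,0],"fingers": -1},
    {"translation": [0,0,-0.14],"delta_rot": [0,0,0],"fingers": -1},
    {"translation": [0,0,-0.14],"delta_rot": [0,0,0],"fingers": -1}
  ]
}}

```text
t: 9.07
position: [0.5285, -0.2789, 0.2319]
eef_rot: [3.14, -0.006, -0.243]
contact_force: [0.2, 0.9, -1.0]
grip_width: 0.105
finger_force: 58.5
```

Emit:
{"api": "arm_command", "payload": {
  "increments": [
    {"translation": [0,-0.02,0],"delta_rot": [0,0,-0.06],"fingers": -1},
    {"translation": [0,-0.055,0],"delta_rot": [0,0,-0.12],"fingers": -1},
    {"translation": [-0.001,-0.09,0],"delta_rot": [0,0,-0.18],"fingers": -1},
    {"translation": [-0.001,-0.125,0],"delta_rot": [0,0,-0.25],"fingers": -1},
    {"translation": [-0.002,-0.16,0],"delta_rot": [0,0,-0.32],"fingers": -1},
    {"translation": [-0.002,-0.195,0],"delta_rot": [0,0,-0.39],"fingers": -1},
    {"translation": [-0.003,-0.225,0],"delta_rot": [0,0,-0.45],"fingers": -1},
    {"translation": [-0.003,-0.241,0],"delta_rot": [0,0,-0.463],"fingers": -1}
  ]
}}

```text
t: 9.73
position: [0.5822, -0.039, 0.2272]
eef_rot: [-3.14, -0.0, 0.228]
contact_force: [0.3, 0.8, -0.3]
grip_width: 0.102
finger_force: 58.5
```

Emit:
{"api": "arm_command", "payload": {
  "increments": [
    {"translation": [0,0,0.01],"delta_rot": [0,0,0],"fingers": -1},
    {"translation": [0,0,0.02],"delta_rot": [0,0,0],"fingers": -1},
    {"translation": [0,0,0.025],"delta_rot": [0,0,0],"fingers": -1},
    {"translation": [0,0,0.025],"delta_rot": [0,0,0],"fingers": -1},
    {"translation": [0,0,0.025],"delta_rot": [0,0,0],"fingers": -1},
    {"translation": [0,0,0.025],"delta_rot": [0,0,0],"fingers": -1},
    {"translation": [0,0,0.025],"delta_rot": [0,0,0],"fingers": -1},
    {"translation": [0,0,0.025],"delta_rot": [0,0,0],"fingers": -1}
  ]
}}

```text
t: 10.4
position: [0.5824, -0.044, 0.2027]
eef_rot: [3.141, -0.001, 0.219]
contact_force: [-0.6, -1.1, -1.5]
grip_width: 0.108
finger_force: 58.5
```

```bash
python3 - <<'E'
from h import *
import pickle
t=imaging.grab_frame("top");s=imaging.grab_frame("side")
pickle.dump((t,s),open("f1.pkl","wb"))
o=env.get_obs();print(o["position"],o["eef_rot"],o["contact_force"])
z=lambda f,x,y,w,h,k:cv2.resize(f["color"][y:y+h,x:x+w],None,fx=k,fy=k,interpolation=cv2.INTER_CUBIC)[:,:,::-1]
cv2.imwrite("pics/m2.png",np.hstack([z(s,220,205,80,110,5),z(t,190,160,80,110,5)]))
E
```

```text
[ 0.58231925 -0.0438489   0.20261253] [ 3.14149179e+00 -4.23605778e-04  2.19411562e-01] [-0.20514654  0.00847952 -1.83538476]
```

View pics/m2.png

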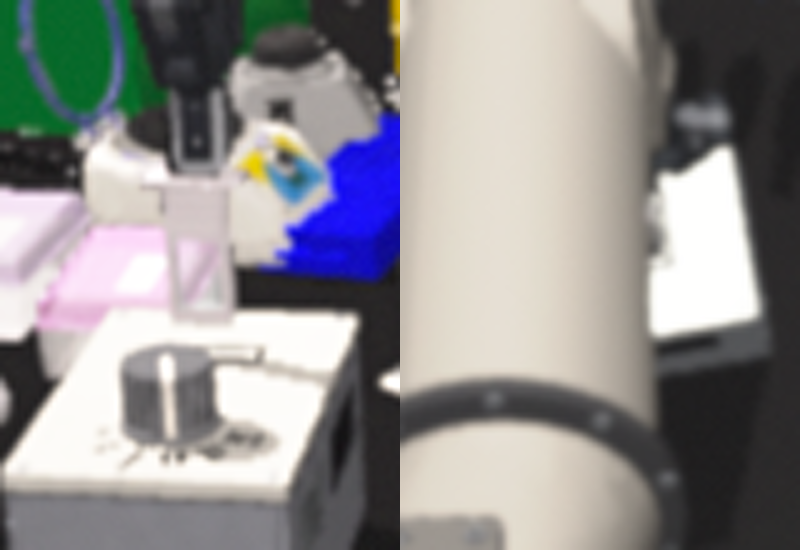

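The side view shows the paddle held upright above the slot, with blade edges at crop columns 168 and 237 and its lower end at about row 318. The visible end of the slot frame is at (262,352). I'll compare the blade with the slot numerically.

```bash
python3 - <<'E'
from h import *
import pickle
t,s=pickle.load(open("f1.pkl","rb")); t0,s0=pickle.load(open("f0.pkl","rb"))
p=np.array([.5823,-.0439]); yw=.2195
loc=lambda p,yw,a,b,z:np.r_[p+a*np.array([np.cos(yw),np.sin(yw)])+b*np.array([-np.sin(yw),np.cos(yw)]),z]
z0=.2026-.0782
print("blade bottom +x,-x, y+-",proj(s,[loc(p,yw,a,b,z0+.01) for a in(.015,-.015) for b in(.003,-.003)]).round(2).tolist())
print("flange ends",proj(s,[loc(p,yw,a,b,z0+.072) for a in(.023,-.023) for b in(.01,-.01)]).round(2).tolist())
gs=cv2.cvtColor(s["color"],cv2.COLOR_RGB2GRAY).astype(int)
for r in(240,242,258,262,264,266,267,268,269,270,271): print(r,gs[r,244:274])
sl=np.array([.5836,-.0429])
# slot dark outline in top frame: darkness moments
g=cv2.cvtColor(t0["color"],cv2.COLOR_RGB2GRAY)
m=np.zeros_like(g);m[192:220,230:250]=((g<236)*255)[192:220,230:250]
k=max(cv2.findContours(m,cv2.RETR_EXTERNAL,cv2.CHAIN_APPROX_NONE)[0],key=cv2.contourArea)
P=plane(t0,k.reshape(-1,2),.11)[:,:2]; print("frame top",cv2.minAreaRect((P*1000).astype(np.float32)))
for L in(.019,.0215,.024): print(L,proj(s,[loc(sl,.22,-L,b,.11) for b in(.008,-.008)]).round(2).tolist())
E
```

```text
blade bottom +x,-x, y+- [[255.16, 266.15], [255.76, 265.16], [267.99, 266.51], [268.53, 265.52]]
flange ends [[249.28, 241.52], [251.43, 238.63], [269.46, 241.96], [271.27, 239.05]]
240 [234 236 236 233 231 249 254 254 252 229 189 180 183 184 179 178 178 175
 164 172 201 210 211 204 179 170 188 196 194 172]
242 [216 217 218 211 191 192 187 185 189 197 201 203 204 205 202 204 212 218
 210 206 204 203 215 220 221 224 222 217 220 215]
258 [239 246 253 254 254 254 255 255 253 225 197 201 225 228 214 197 186 185
 195 197 197 183 133  93  89  93  88  83  80  83]
262 [253 254 254 254 254 254 247 238 236 224 203 190 197 193 184 192 212 209
 199 186 191 190 155  81  37  37  39  38  40  39]
264 [233 233 233 233 233 233 231 231 230 217 200 187 186 184 193 207 212 209
 203 187 189 190 158  86  38  35  36  37  37  36]
266 [226 227 231 231 232 230 228 227 226 220 204 194 199 205 215 225 228 225
 223 217 212 196 165 116  90  86  87  87  88  87]
267 [240 242 248 249 249 248 246 245 244 235 211 199 201 202 205 209 210 210
 208 207 205 196 188 192 197 200 200 200 200 200]
268 [247 249 252 252 252 252 252 252 252 248 223 205 204 205 205 202 202 202
 202 203 202 201 216 246 254 254 255 255 255 255]
269 [252 252 252 252 252 253 253 253 253 251 237 225 224 225 222 212 211 213
 213 214 214 214 230 252 254 254 254 254 254 254]
270 [252 252 252 252 252 252 253 253 253 252 248 245 246 246 245 237 237 238
 238 238 238 239 245 252 253 253 253 253 253 253]
271 [252 252 252 252 252 253 253 253 253 253 252 252 252 252 252 252 252 252
 252 252 252 252 252 253 253 253 253 253 253 253]
frame top ((583.4755249023438, -42.126808166503906), (45.65190505981445, 19.771108627319336), 12.773313522338867)
0.019 [[269.11, 277.35], [270.51, 274.6]]
0.0215 [[270.18, 277.39], [271.57, 274.63]]
0.024 [[271.25, 277.42], [272.63, 274.67]]
```

```bash
cat > rel.py <<'E'
from h import *
import pickle
t,s=pickle.load(open("f1.pkl","rb")); t0,s0=pickle.load(open("f0.pkl","rb"))
loc=lambda p,yw,a,b,z:np.r_[np.array(p)+a*np.array([np.cos(yw),np.sin(yw)])+b*np.array([-np.sin(yw),np.cos(yw)]),z]
def prof(f,p,yw,As,Bs,z):
    g=cv2.cvtColor(f["color"],cv2.COLOR_RGB2GRAY).astype(np.float32)
    out=[]
    for a in As:
        uv=proj(f,[loc(p,yw,a,b,z) for b in Bs]).astype(np.float32)
        out.append(cv2.remap(g,uv[:,0].copy(),uv[:,1].copy(),cv2.INTER_CUBIC).mean())
    return np.array(out)
sl=np.array([.5836,-.0429]); A=np.arange(-.03,.0301,.001)
np.set_printoptions(linewidth=200)
print("top x-profile");print(prof(t0,sl,.22,A,np.linspace(-.003,.003,5),.11).astype(int))
print("side x-profile -30..-5");print(prof(s0,sl,.22,A[:30],np.linspace(-.004,.004,5),.11).astype(int))
B=np.arange(-.015,.0151,.001)
print("top y-profile",[int(prof(t0,loc(sl,.22,0,b,0)[:2],.22,np.linspace(-.016,.016,9),[0],.11).mean()) for b in B])
p=[.5823,-.0439];yw=.2195;z0=.1244
gs=cv2.cvtColor(s["color"],cv2.COLOR_RGB2GRAY).astype(np.float32)
for z in(.004,.01,.02,.03,.04,.05,.06,.066):
    c=proj(s,[loc(p,yw,0,0,z0+z)])[0]; r=int(round(c[1])); print(r,round(c[0],1),gs[r,248:272].astype(int))
E
python3 rel.py
```

```text
top x-profile
[254 254 254 253 252 249 243 236 230 226 227 225 219 213 201 186 173 158 147 142 137 133 131 130 128 127 127 126 125 125 125 127 130 132 134 136 136 134 134 134 135 141 152 164 180 198 213 224 233
 235 235 235 233 234 238 243 248 252 253 253 254]
side x-profile -30..-5
[251 252 252 252 244 229 208 189 181 191 209 221 223 219 214 210 207 206 205 205 205 205 205 205 204 205 204 203 198 193]
top y-profile [254, 254, 253, 251, 246, 239, 228, 217, 204, 192, 180, 168, 156, 144, 138, 138, 145, 158, 173, 186, 196, 203, 208, 214, 222, 231, 240, 247, 251, 253, 253]
268 262.0 [252 252 252 252 252 248 223 205 204 205 205 202 202 202 202 203 202 201 216 246 254 254 255 255]
266 261.8 [232 230 228 227 226 220 204 194 199 205 215 225 228 225 223 217 212 196 165 116  90  86  87  87]
262 261.6 [254 254 247 238 236 224 203 190 197 193 184 192 212 209 199 186 191 190 155  81  37  37  39  38]
258 261.4 [254 254 255 255 253 225 197 201 225 228 214 197 186 185 195 197 197 183 133  93  89  93  88  83]
254 261.1 [233 234 233 234 229 209 197 206 228 230 228 216 202 193 189 190 195 181 161 193 204 205 205 207]
249 260.9 [201 200 203 204 204 204 204 203 203 203 203 203 203 203 203 200 192 190 212 218 218 218 220 220]
245 260.6 [213 214 213 200 173 191 200 201 202 201 202 203 203 203 202 200 193 190 213 221 222 222 224 225]
243 260.5 [207 208 206 197 178 191 198 198 199 200 200 201 203 206 201 200 192 190 214 224 225 225 223 221]
```

Emit:
{"api": "arm_command", "payload": {
  "increments": [
    {"translation": [-0.002,0,0],"delta_rot": [0,0,0],"fingers": -1},
    {"translation": [-0.004,0,0.003],"delta_rot": [0,0,0],"fingers": -1},
    {"translation": [-0.004,0,0.006],"delta_rot": [0,0,0],"fingers": -1},
    {"translation": [-0.004,0,0.009],"delta_rot": [0,0,0],"fingers": -1},
    {"translation": [-0.004,0,0.011],"delta_rot": [0,0,0],"fingers": -1},
    {"translation": [-0.004,0,0.011],"delta_rot": [0,0,0],"fingers": -1},
    {"translation": [-0.004,0,0.011],"delta_rot": [0,0,0],"fingers": -1},
    {"translation": [-0.004,0,0.011],"delta_rot": [0,0,0],"fingers": -1}
  ]
}}

```text
t: 11.17
position: [0.5784, -0.0445, 0.1914]
eef_rot: [-3.141, -0.0, 0.22]
contact_force: [-0.6, -0.2, -0.7]
grip_width: 0.104
finger_force: 58.5
```

```bash
python3 - <<'E'
from h import *
s=imaging.grab_frame("side")
o=env.get_obs();print(o["position"],o["eef_rot"],o["contact_force"])
z=lambda f,x,y,w,h,k:cv2.resize(f["color"][y:y+h,x:x+w],None,fx=k,fy=k,interpolation=cv2.INTER_CUBIC)[:,:,::-1]
cv2.imwrite("pics/m3.png",z(s,235,225,60,60,10))
gs=cv2.cvtColor(s["color"],cv2.COLOR_RGB2GRAY).astype(int)
for r in range(262,280):print(r,gs[r,250:276])
E
```

```text
[ 0.57842045 -0.04449891  0.19142486] [-3.14151990e+00 -1.56243755e-04  2.19798398e-01] [-0.19855134  0.31814972 -0.95495389]
262 [247 238 237 236 229 208 196 186 184 194 212 210 199 176 156 166 192 182
 123  60  37  39  37  39  39  39]
263 [237 236 236 235 230 211 199 189 186 199 212 206 199 175 154 165 192 183
 129  63  36  38  39  39  37  38]
264 [231 231 232 231 227 208 198 191 195 206 209 207 199 175 153 164 193 185
 131  63  36  36  38  38  35  37]
265 [223 223 225 226 219 201 194 192 200 202 207 205 193 171 153 164 190 185
 135  67  34  35  35  37  37  36]
266 [228 227 228 230 225 206 194 189 199 206 208 199 187 172 164 171 189 187
 150 101  86  87  88  87  88  88]
267 [246 245 246 246 243 226 202 193 213 224 225 220 216 210 206 204 200 193
 181 194 200 200 201 201 200 201]
268 [252 252 252 253 252 239 208 199 226 237 239 238 238 238 236 232 215 199
 217 251 255 255 255 255 255 254]
269 [253 253 253 253 253 243 211 198 225 239 240 241 242 242 242 238 221 199
 219 251 255 254 254 254 254 254]
270 [253 253 253 253 253 246 214 196 218 231 235 239 241 244 244 240 225 201
 211 247 
[... 323 characters left out ...]

 203 234 247 248 248 251 253 253]
274 [189 179 175 171 169 169 164 163 166 171 175 193 217 217 204 203 204 203
 206 226 228 215 213 243 252 253]
275 [157 158 175 186 167 157 158 158 159 160 164 188 227 229 211 206 209 214
 224 236 229 185 181 242 253 253]
276 [157 176 229 242 202 162 158 159 159 160 159 165 184 196 189 181 181 184
 192 196 176 139 177 240 248 248]
277 [159 193 252 255 231 168 158 160 159 158 153 141 143 182 198 174 163 163
 164 163 152 145 175 211 218 218]
278 [159 190 251 255 236 170 157 157 155 148 135 118 150 228 247 236 230 230
 231 231 225 204 201 204 201 197]
279 [155 181 245 255 236 168 146 145 139 123 107 102 151 236 254 253 252 252
 253 253 251 241 236 235 228 211]
```

View pics/m3.png

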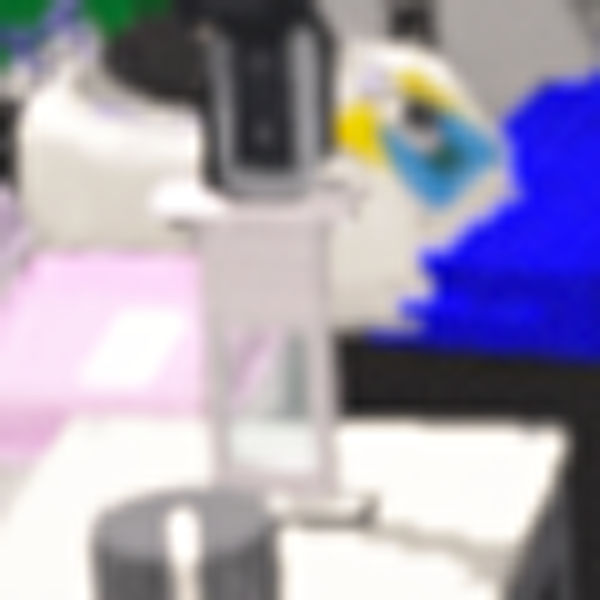

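The blade's right edge is at about column 268.2, and the slot frame's end line is at 271.5. I'll move 1 mm further toward −x and descend gently.

Emit:
{"api": "arm_command", "payload": {
  "increments": [
    {"translation": [-0.001,0,0],"delta_rot": [0,0,0],"fingers": -1},
    {"translation": [-0.001,0,0.002],"delta_rot": [0,0,0],"fingers": -1},
    {"translation": [-0.001,0,0.003],"delta_rot": [0,0,0],"fingers": -1},
    {"translation": [-0.001,0,0.004],"delta_rot": [0,0,0],"fingers": -1},
    {"translation": [-0.001,0,0.005],"delta_rot": [0,0,0],"fingers": -1},
    {"translation": [-0.001,0,0.006],"delta_rot": [0,0,0],"fingers": -1},
    {"translation": [-0.001,0,0.006],"delta_rot": [0,0,0],"fingers": -1},
    {"translation": [-0.001,0,0.006],"delta_rot": [0,0,0],"fingers": -1}
  ]
}}

```text
t: 11.88
position: [0.5773, -0.0447, 0.1853]
eef_rot: [-3.141, 0.0, 0.22]
contact_force: [0.2, 0.6, -0.9]
grip_width: 0.101
finger_force: 58.6
```

Emit:
{"api": "arm_command", "payload": {
  "increments": [
    {"translation": [0,0,0.001],"delta_rot": [0,0,0],"fingers": -1},
    {"translation": [0,0,0.002],"delta_rot": [0,0,0],"fingers": -1},
    {"translation": [0,0,0.003],"delta_rot": [0,0,0],"fingers": -1},
    {"translation": [0,0,0.003],"delta_rot": [0,0,0],"fingers": -1},
    {"translation": [0,0,0.004],"delta_rot": [0,0,0],"fingers": -1},
    {"translation": [0,0,0.004],"delta_rot": [0,0,0],"fingers": -1},
    {"translation": [0,0,0.004],"delta_rot": [0,0,0],"fingers": -1},
    {"translation": [0,0,0.004],"delta_rot": [0,0,0],"fingers": -1}
  ]
}}

```text
t: 12.55
position: [0.5776, -0.0447, 0.1814]
eef_rot: [-3.142, -0.0, 0.22]
contact_force: [3.3, 1.0, 0.1]
grip_width: 0.1
finger_force: 58.7
```

Emit:
{"api": "arm_command", "payload": {
  "increments": [
    {"translation": [0.001,0,0],"delta_rot": [0,0,0],"fingers": -1},
    {"translation": [0.001,0,0],"delta_rot": [0,0,0],"fingers": -1},
    {"translation": [0.001,0,0.001],"delta_rot": [0,0,0],"fingers": -1},
    {"translation": [0.001,0,0.002],"delta_rot": [0,0,0],"fingers": -1},
    {"translation": [0.001,0,0.003],"delta_rot": [0,0,0],"fingers": -1},
    {"translation": [0.001,0,0.004],"delta_rot": [0,0,0],"fingers": -1},
    {"translation": [0.001,0,0.004],"delta_rot": [0,0,0],"fingers": -1},
    {"translation": [0.001,0,0.004],"delta_rot": [0,0,0],"fingers": -1}
  ]
}}

```text
t: 13.22
position: [0.5782, -0.0446, 0.1772]
eef_rot: [-3.141, 0.0, 0.22]
contact_force: [1.2, 0.5, -1.8]
grip_width: 0.101
finger_force: 58.6
```

Emit:
{"api": "arm_command", "payload": {
  "increments": [
    {"translation": [0.0005,0,0.001],"delta_rot": [0,0,0],"fingers": -1},
    {"translation": [0.0005,0,0.002],"delta_rot": [0,0,0],"fingers": -1},
    {"translation": [0.0005,0,0.003],"delta_rot": [0,0,0],"fingers": -1},
    {"translation": [0.0005,0,0.004],"delta_rot": [0,0,0],"fingers": -1},
    {"translation": [0.0005,0,0.005],"delta_rot": [0,0,0],"fingers": -1},
    {"translation": [0.0005,0,0.006],"delta_rot": [0,0,0],"fingers": -1},
    {"translation": [0.0005,0,0.006],"delta_rot": [0,0,0],"fingers": -1},
    {"translation": [0.0005,0,0.006],"delta_rot": [0,0,0],"fingers": -1}
  ]
}}

```text
t: 13.88
position: [0.5788, -0.0444, 0.1713]
eef_rot: [-3.141, 0.0, 0.22]
contact_force: [0.6, -1.1, -1.1]
grip_width: 0.103
finger_force: 58.6
```

The blade is past the shutter level with no resistance, so the shutter is open. I'll keep descending.

Emit:
{"api": "arm_command", "payload": {
  "increments": [
    {"translation": [0,0,0.003],"delta_rot": [0,0,0],"fingers": -1},
    {"translation": [0,0,0.006],"delta_rot": [0,0,0],"fingers": -1},
    {"translation": [0,0,0.009],"delta_rot": [0,0,0],"fingers": -1},
    {"translation": [0,0,0.012],"delta_rot": [0,0,0],"fingers": -1},
    {"translation": [0,0,0.015],"delta_rot": [0,0,0],"fingers": -1},
    {"translation": [0,0,0.018],"delta_rot": [0,0,0],"fingers": -1},
    {"translation": [0,0,0.02],"delta_rot": [0,0,0],"fingers": -1},
    {"translation": [0,0,0.02],"delta_rot": [0,0,0],"fingers": -1}
  ]
}}

```text
t: 14.55
position: [0.5785, -0.0444, 0.1508]
eef_rot: [-3.141, 0.001, 0.22]
contact_force: [0.3, 0.2, -0.9]
grip_width: 0.106
finger_force: 58.6
```

Emit:
{"api": "arm_command", "payload": {
  "increments": [
    {"translation": [0,0,0.003],"delta_rot": [0,0,0],"fingers": -1},
    {"translation": [0,0,0.006],"delta_rot": [0,0,0],"fingers": -1},
    {"translation": [0,0,0.009],"delta_rot": [0,0,0],"fingers": -1},
    {"translation": [0,0,0.012],"delta_rot": [0,0,0],"fingers": -1},
    {"translation": [0,0,0.015],"delta_rot": [0,0,0],"fingers": -1},
    {"translation": [0,0,0.018],"delta_rot": [0,0,0],"fingers": -1},
    {"translation": [0,0,0.02],"delta_rot": [0,0,0],"fingers": -1},
    {"translation": [0,0,0.02],"delta_rot": [0,0,0],"fingers": -1}
  ]
}}

```text
t: 15.22
position: [0.5786, -0.0444, 0.1308]
eef_rot: [-3.141, 0.001, 0.22]
contact_force: [0.5, -0.3, -1.0]
grip_width: 0.101
finger_force: 58.6
```

```bash
python3 - <<'E'
from h import *
s=imaging.grab_frame("side")
o=env.get_obs();print(o["t"],o["position"],o["eef_rot"],o["contact_force"],o["torque"])
z=lambda f,x,y,w,h,k:cv2.resize(f["color"][y:y+h,x:x+w],None,fx=k,fy=k,interpolation=cv2.INTER_CUBIC)[:,:,::-1]
cv2.imwrite("pics/m4.png",z(s,225,235,75,60,10))
E
```

```text
15.2667 [ 0.57867435 -0.04440518  0.13107062] [-3.14138669e+00  4.11528365e-04  2.19792566e-01] [ 0.0376262  -0.23054556 -0.84004743] [-0.04342371  0.02697528 -0.00359846]
```

View pics/m4.png

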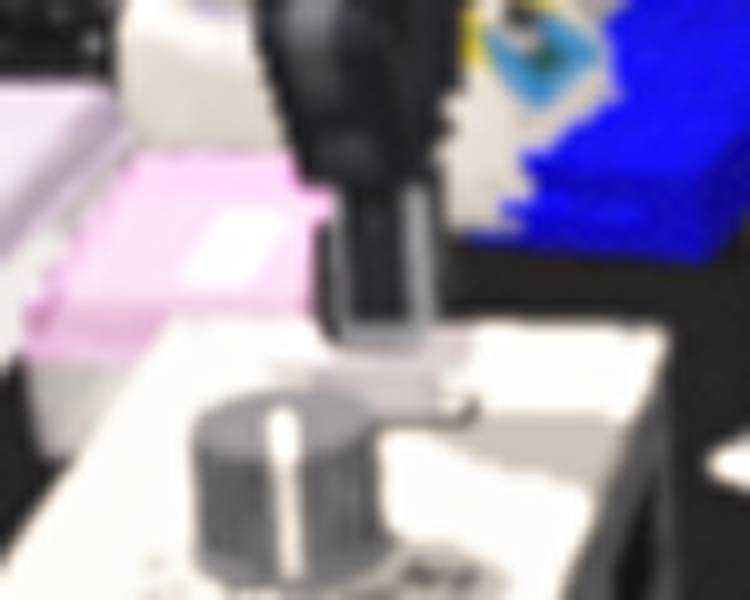

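The paddle is in the slot, with its flange just above the plate and the pointer unmoved. I'll lower it the last 2.5 mm and let it settle.

Emit:
{"api": "arm_command", "payload": {
  "increments": [
    {"translation": [0,0,0.001],"delta_rot": [0,0,0],"fingers": -1},
    {"translation": [0,0,0.002],"delta_rot": [0,0,0],"fingers": -1},
    {"translation": [0,0,0.0025],"delta_rot": [0,0,0],"fingers": -1},
    {"translation": [0,0,0.0025],"delta_rot": [0,0,0],"fingers": -1},
    {"translation": [0,0,0.0025],"delta_rot": [0,0,0],"fingers": -1},
    {"translation": [0,0,0.0025],"delta_rot": [0,0,0],"fingers": -1},
    {"translation": [0,0,0.0025],"delta_rot": [0,0,0],"fingers": -1},
    {"translation": [0,0,0.0025],"delta_rot": [0,0,0],"fingers": -1}
  ]
}}

```text
t: 15.93
position: [0.5788, -0.0445, 0.1289]
eef_rot: [-3.142, -0.0, 0.22]
contact_force: [-0.2, -0.6, -1.0]
grip_width: 0.102
finger_force: 58.6
```

```bash
python3 -c "
from station import env
print(env.close_job())"
```

```text
the job is handed in; nothing more can be done
None
```

The job is handed in after about 16 s: the collar was turned to the four-dot mark, and the gripper is still holding the paddle upright in the slot, its flange about 10 mm above the plate, with almost no contact force; bottle, marker and card box were left alone.

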